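# Lay out the parts of a dismantled loudspeaker on their shadow pads

## Robot

A 6-joint arm with a two-finger parallel gripper is mounted at the origin on the work surface. World frame = base frame: x ahead of the robot, y to its left, z up, the work surface at z = 0. Lengths are in m, angles in rad, forces in N, time in s.
With the tool pointing down it reaches from about 0.4 to 0.825 m from the base axis. Payload 7 kg.
Tool frame: the origin (TCP) lies at the centre of the arm's flange, where the gripper is bolted on; the fingertips stand 178 mm ahead of it and the grasp point (between the pads) lies 159 mm ahead of it; z points along the fingers, y is the direction in which the jaws open and shut (so a half turn about z gives the same grasp; the last joint's range is limited). The gripper opens to 88 mm and grips with 3 to 60 N. Pads are 19 mm wide; open, the fingers measure 130 mm over their backs; the gripper's body (78 mm by 193 mm) begins 47 mm behind the grasp point.
Start: joints at [-0.982, 0.359, 0.012, 0, -1.224, -0.288], TCP at [0.2, -0.645, 0.405] pointing down, gripper open.
Joint ranges: [-3.07, 3.07], [-1.43, 2.12], [-1.02, 1.25], [-3.03, 1.67], [-3.05, -0], [-3.03, 3.03]. Speed limits (rad/s): [2.39, 2.39, 3.01, 3.14, 3.14, 3.14].

## Interface

Orientations are given as [roll, pitch, yaw] about the fixed x, y, z axes, in that order (R = Rz(yaw) Ry(pitch) Rx(roll)).
In Python, from station import * gives the robot as it stands.
- The arm moves only by the tool send_rows, never from a script. Its argument "motion" is a list of rows, each an object with "offset": the shift along the tool's x, y, z in cm, a list of three; "turn": the turn about the tool's z in degrees. In form: [{"offset": [x, y, z], "turn": turn}, ...]. A call has 1 to 8 rows; each row is the pose to reach, as a shift and turn from the pose commanded when the call began, along the tool's axes at that moment; what a row does not reach only later rows make up. A row lasts 1/10 s, in which the tool goes at most 50 mm and 8.59 degrees, less where a joint would pass 70% of its speed; a pose out of reach is approached as far as the arm can. A call with a gripper value outside its range is refused whole. "hand" is the opening, from -1 (shut) to 1 (fully open), set as the call begins (left out, the last holds). The fingers move at their own pace and stop on an object; "squeeze" is the grip in N (left out, the last holds). Time passes only in rows, so rows that repeat a pose let the fingers close. It gives the time, the measured TCP pose, the force and the opening at its end, in the units of the state.
- get_state(): the state, without advancing time (a new reading comes with each control period).
- grab_frame(name): name is "scene" or "side" or "wrist"; returns a dict with "frame" (400x640x3 uint8, blue, green, red), "range_z" (400x640 float32, m along the optical axis (not along the pixel's ray), 0 where there is no reading), "vertical_fov" (degrees; the focal length in pixels is half the picture's height over the tangent of half this angle, whatever the lens; pixels are square), "cx", "cy" (the principal point, pixels), "cam_to_world" (4x4, takes a point from camera to world coordinates). Camera axes: x right, y up, looking along -z (the intrinsics and any distortion apply to the point x, -y, -z); pixel columns grow to the right and rows downward; lengths in m; the calibration is good to about 2 mm. A picture is of the moment at which its call begins.
- job_done(): hands the job in, once; it reports no verdict.
The state is a dict: "t": time; "q": joint angles; "qd": joint speeds; "joint_efforts": joint torques, N m; "eef_pos": TCP position; "ee_rot": TCP orientation; "force": force on the tool from outside, world axes, zero at the start; "moment": the same for the moment, N m; "width": finger opening in m.
Only numpy, scipy, OpenCV 4.12 (cv2) and the standard library are available. Lean on these libraries where they do the work, as an engineer would, in place of code of your own. Each camera call takes 0.05 s, during which the arm holds its last target. There are 200 camera calls.

## Task

Lay out the four loose parts of the dismantled loudspeaker on the grey foam pads: set each part down flat and centred on the pad whose white silhouette has its own shape and size, with the rectangular and the square part turned to line up with their silhouettes. Keep them the way up they are, set them down rather than dropping or flinging them, and do not knock or shift the glue jar and the little carton standing among them.

Things in the scene. Friction and masses are not known exactly. Their poses are not given: they have to be found in the camera images.
- magnet_large: large ring magnet, dark grey, lying flat: outside diameter 64 mm, hole 32 mm, 18 mm high; mass about 0.2 kg. Origin: centre of its underside; z up along the ring's axis. Loose; starts on the bench.
- magnet_small: small ring magnet, dark grey, lying flat: outside diameter 42 mm, hole 18 mm, 14 mm high; mass about 0.08 kg. Origin: centre of its underside; z up along the ring's axis. Loose; starts on the bench.
- terminal: speaker terminal block: black plastic rectangle 76 mm (its x) by 42 mm (its y), 14 mm high, with two brass binding posts 14 mm across on top at x = -19 and +19 mm, up to 29 mm high; about 0.09 kg. Origin: centre of its underside; z up. Loose; starts on the bench.
- tweeter: tweeter lying face up: a square black face plate 60 x 60 mm and 8 mm thick (from 16 to 24 mm above the underside), a grey dome on it up to 32 mm, and a round dark magnet 46 mm across and 16 mm high beneath, on which it stands; about 0.24 kg. Origin: centre of the magnet's underside; z up, x and y along the sides of the face plate. Loose; starts on the bench.
- pad_large_ring: fixed grey foam pad, 92 x 92 mm square, 8 mm thick, lying on the bench, with a flat white inlaid silhouette centred on it: a ring of 70 mm outside diameter with a 27 mm grey centre, for the large ring magnet. Origin: centre of the pad's underside (the resting surface is 8 mm above it); z is up, x and y run along the pad's sides.
- pad_small_ring: fixed grey foam pad, 92 x 92 mm square, 8 mm thick, lying on the bench, with a flat white inlaid silhouette centred on it: a ring of 48 mm outside diameter with a 13 mm grey centre, for the small ring magnet. Origin: centre of the pad's underside (the resting surface is 8 mm above it); z is up, x and y run along the pad's sides.
- pad_rect: fixed grey foam pad, 92 x 92 mm square, 8 mm thick, lying on the bench, with a flat white inlaid silhouette centred on it: a rectangle 82 mm along the pad's x and 48 mm along its y, for the terminal block. Origin: centre of the pad's underside (the resting surface is 8 mm above it); z is up, x and y run along the pad's sides.
- pad_square: fixed grey foam pad, 92 x 92 mm square, 8 mm thick, lying on the bench, with a flat white inlaid silhouette centred on it: a square 66 x 66 mm, for the tweeter. Origin: centre of the pad's underside (the resting surface is 8 mm above it); z is up, x and y run along the pad's sides.
- jar: bystander: upright closed amber glue jar with a white cap, 52 mm across, 62 mm high. Origin: centre of its underside. Loose; leave it where it stands.
- carton: bystander: small closed brown carton with a strip of paper tape along the top, 66 mm (x) by 46 mm (y), 40 mm high. Origin: centre of its underside. Loose; leave it where it stands.
Not all that is in view belongs to the job. What is shaped like the magnet_small but green or turquoise is not meant. Leave any yellow look-alike of the magnet_large alone.

How it is judged:
At the end, for the whole second after the job is handed in: Each part lies released and flat (0.1 rad) on its own pad, centre within 12 mm of the pad's centre; terminal block's long side within 0.25 rad of the rectangle's (either way round), tweeter's sides within 0.25 rad of the square's (any quarter turn) (horizontal distance between magnet_large and pad_large_ring below 0.012 m and z of magnet_large in the frame of pad_large_ring between 0.005 and 0.012 m and angle between each of magnet_large, magnet_small, terminal, tweeter's own z axis and vertical below 0.1 rad and linear speed of each of magnet_large, magnet_small, terminal, tweeter below 0.02 m/s and angular speed of each of magnet_large, magnet_small, terminal, tweeter below 0.2 rad/s and horizontal distance between magnet_small and pad_small_ring below 0.012 m and z of magnet_small in the frame of pad_small_ring between 0.005 and 0.012 m and horizontal distance between terminal and pad_rect below 0.012 m and z of terminal in the frame of pad_rect between 0.005 and 0.012 m and horizontal distance between tweeter and pad_square below 0.012 m and z of tweeter in the frame of pad_square between 0.005 and 0.012 m and angle between the x axis of terminal and the x axis of pad_rect, either way round below 0.25 rad and (angle between the x axis of tweeter and the x axis of pad_square, either way round below 0.25 rad or angle between the x axis of tweeter and the y axis of pad_square, either way round below 0.25 rad)); the robot touches nothing.
It fails at once if a part is dropped, flung or knocked (faster than 0.8 m/s while its underside is below 40 mm) ((height (world z) of magnet_large below 0.04 m and linear speed of magnet_large above 0.8 m/s) or (height (world z) of magnet_small below 0.04 m and linear speed of magnet_small above 0.8 m/s) or (height (world z) of terminal below 0.04 m and linear speed of terminal above 0.8 m/s) or (height (world z) of tweeter below 0.04 m and linear speed of tweeter above 0.8 m/s)).
It fails at once if a part is turned over (tilted beyond 1 rad) (angle between any of magnet_large, magnet_small, terminal, tweeter's own z axis and vertical above 1 rad).
It fails at once if the jar is shifted by more than 30 mm or tipped over (distance of jar from where it was at the start of the episode above 0.03 m or angle between jar's own z axis and vertical above 0.5 rad).
It fails at once if the carton is shifted by more than 30 mm or tipped over (distance of carton from where it was at the start of the episode above 0.03 m or angle between carton's own z axis and vertical above 0.5 rad).
It also fails if it takes over 96 s, if anything falls off the work surface, if the arm or the gripper's body presses on something with over 40 N, if the wrist force passes 120 N, or if a joint passes its speed limit or range.

## Working session

There is one attempt and no reset: what is moved stays moved. The work goes in short steps, Python scripts to look and compute and a tool call to move; the robot and the scene stay as the last step left them, time stands still between calls to the robot, and variables do not carry over. Pictures are saved under pics/ and viewed, about 12 in all and at most 16, crops included, and the job is handed in when it is done.

Besides the shell and the picture viewer there is one more tool, called as name(argument=value, ...) on one line, values as JSON. send_rows: Moves the arm, as the interface text tells. Its arguments: {"type":"object","properties":{"motion":{"type":"array"},"hand":{"type":"number"},"squeeze":{"type":"number"}},"required":["motion"]}

```bash
mkdir -p pics; ls; cat > h.py <<'E'
from station import *
import numpy as np, cv2
def cap(n,save):
    g=grab_frame(n); cv2.imwrite('pics/'+save+'.png',g['frame']); np.save('pics/'+save+'.npy',g,allow_pickle=True); return g
def load(s): return np.load('pics/'+s+'.npy',allow_pickle=True).item()
def cloud(g):
    z=g['range_z']; h,w=z.shape; f=h/2/np.tan(np.radians(g['vertical_fov'])/2)
    v,u=np.mgrid[:h,:w]
    P=np.stack([(u-g['cx'])/f*z,-(v-g['cy'])/f*z,-z,np.ones_like(z)],-1)
    W=(P@np.array(g['cam_to_world']).T)[...,:3]; W[z==0]=np.nan; return W
E
python3 - <<'E'
from h import *
a=cap('scene','s0');b=cap('side','d0');c=cap('wrist','w0')
for g in(a,b,c): print({k:v for k,v in g.items() if k not in('frame','range_z')}, (g['range_z']==0).mean())
print(get_state())
E
```

```text
pics
{'vertical_fov': 50.03890608753833, 'cx': 318.4160512208843, 'cy': 195.28565929733188, 'cam_to_world': array([[ 0.86697318, -0.25634934,  0.42736697,  0.98797968],
       [ 0.49815325,  0.47017006, -0.72854887, -0.75287424],
       [-0.01417213,  0.84452658,  0.53532608,  0.60034103],
       [ 0.        ,  0.        ,  0.        ,  1.        ]])} 0.00397265625
{'vertical_fov': 49.89395231945993, 'cx': 323.0161829490136, 'cy': 210.22234537229892, 'cam_to_world': array([[-0.97328158,  0.11475035, -0.19888519,  0.32594121],
       [-0.22859861, -0.56564678,  0.79232973,  0.85685465],
       [-0.02157866,  0.81662481,  0.57676536,  0.69516589],
       [ 0.        ,  0.        ,  0.        ,  1.        ]])} 0.0039296875
{'vertical_fov': 65.19708854268357, 'cx': 323.41061774444034, 'cy': 202.68812536559355, 'cam_to_world': array([[-0.29605919, -0.90875512, -0.29413107,  0.11946661],
       [ 0.95516798, -0.28110668, -0.09291479, -0.66800554],
       [ 0.00175458, -0.30845285,  0.95123801,  0.38301481],
       [ 0.        ,  0.        ,  0.        ,  1.        ]])} 0.00425390625
{'t': 0.15, 'q': array([-9.81888952e-01,  3.59229851e-01,  1.13041218e-02, -2.63071865e-04,
       -1.22406199e+00, -2.88127038e-01]), 'qd': array([ 0.00125357, -0.00307486,  0.0029378 ,  0.00306373,  0.00097525,
        0.00013218]), 'joint_efforts': array([-6.59444431e-04, -5.83276999e+01,  2.93287987e+01,  7.00103760e+00,
        8.80918204e-03, -9.77648119e-05]), 'eef_pos': array([ 0.1999621 , -0.64457076,  0.40394654]), 'ee_rot': array([ 3.14038009e+00, -1.01431616e-04, -2.84090180e+00]), 'force': array([-0.12159586, -0.17487429, -0.77580104]), 'moment': array([ 0.01302052,  0.00324619, -0.00166937]), 'width': 0.08759968858900073}
```

```bash
python3 - <<'E'
from h import *
# top-down colour map from both clouds, 1 mm/px: col=(0.45-y), row=(0.85-x) 
for s in('s0','d0'):
    g=load(s);W=cloud(g).reshape(-1,3);c=g['frame'].reshape(-1,3)
    k=(W[:,2]>-.02)&(W[:,2]<.1);print(s,np.nanpercentile(W[k],[1,50,99],axis=0).round(3).tolist())
    W=W[k];c=c[k];o=np.argsort(W[:,2]);W=W[o];c=c[o]
    im=np.zeros((560,800,3),np.uint8)
    r=((.85-W[:,0])*800).astype(int);q=((.5-W[:,1])*800).astype(int)
    m=(r>1)&(r<558)&(q>1)&(q<798)
    for dr in(-1,0,1):
        for dq in(-1,0,1): im[r[m]+dr,q[m]+dq]=c[m]
    cv2.imwrite('pics/top_'+s+'.png',im)
E
```

```text
s0 [[-0.687, -0.615, -0.006], [0.551, -0.138, -0.0], [1.08, 1.894, 0.089]]
d0 [[-0.354, -1.802, -0.007], [0.516, 0.141, 0.002], [1.843, 0.558, 0.09]]
```

View pics/s0.png

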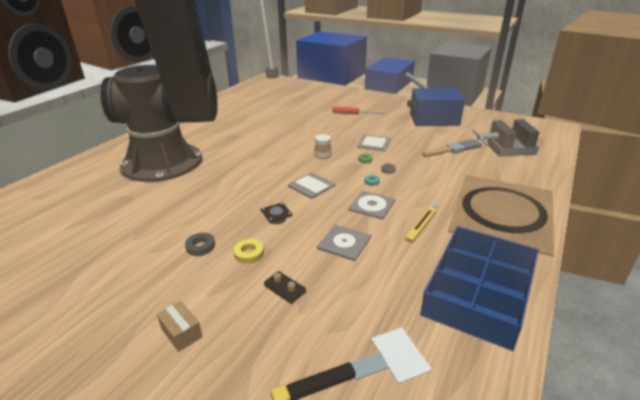

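View pics/d0.png

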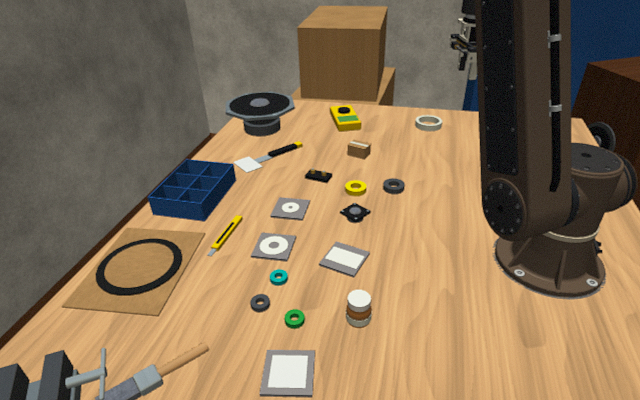

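View pics/top_d0.png

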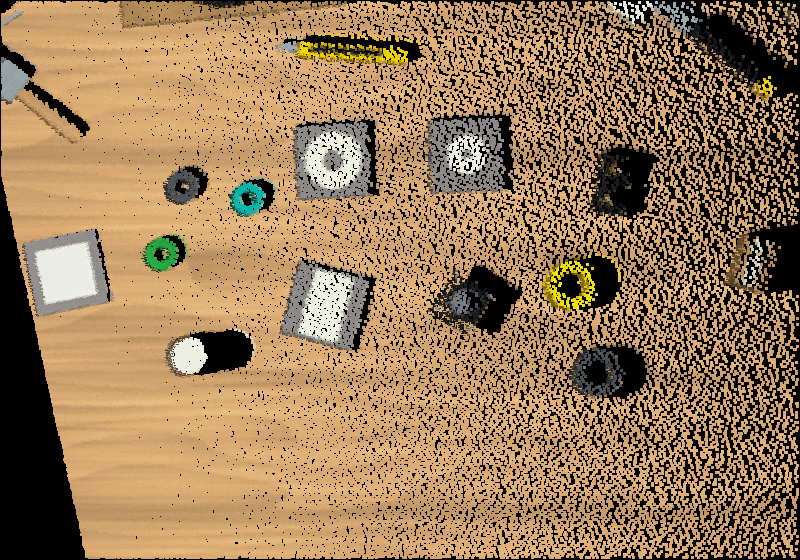

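Side view: large magnet dark ring (394,186), with yellow look-alike (356,188). Small magnet dark (260,303), with look-alikes teal (279,277) and green (294,319). Terminal (318,176), tweeter (355,212). Pads: large ring (274,246), small ring (290,209), rectangle (344,259), square (289,373). Jar (359,308), carton (359,149).

```bash
python3 - <<'E'
from h import *
roi={'ML':(.385,-.246,.045,.012,.026),'MS':(.6175,.271,.032,.008,.02),'T':(.625,-.277,.06,.008,.02),'TW':(.4775,-.078,.06,.018,.04),
'jar':(.404,.265,.05,.05,.07),'carton':(.52,-.45,.06,.032,.05)}
pads={'PL':(.65,.084),'PS':(.659,-.085),'PR':(.469,.091),'PQ':(.51,.4175)}
for s in('s0','d0'):
    g=load(s);W=cloud(g);f=g['frame'].astype(int)
    for n,(x,y,r,lo,hi) in roi.items():
        k=(np.hypot(W[...,0]-x,W[...,1]-y)<r)&(W[...,2]>lo)&(W[...,2]<hi)
        if k.sum()<8: print(s,n,'few');continue
        p=W[k];xy=(p[:,:2]*1000).astype(np.float32)
        print(s,n,k.sum(),'z',np.percentile(p[:,2],[5,50,95]).round(4),'circ',np.round(cv2.minEnclosingCircle(xy)[0],1),round(cv2.minEnclosingCircle(xy)[1],1),'rect',np.round(cv2.minAreaRect(xy)[0],1),np.round(cv2.minAreaRect(xy)[1],1),round(cv2.minAreaRect(xy)[2],1),'mean',xy.mean(0).round(1))
    for n,(x,y) in pads.items():
        near=(np.hypot(W[...,0]-x,W[...,1]-y)<.07)&(W[...,2]>.001)&(W[...,2]<.016)
        wh=near&(f.min(-1)>185); gr=near&((f.max(-1)-f.min(-1))<30)
        for m,t in((wh,'white'),(gr,'pad')):
            xy=(W[m][:,:2]*1000).astype(np.float32)
            if len(xy)<8: print(n,t,'few');continue
            R=cv2.minAreaRect(xy); print(s,n,t,len(xy),'z',np.median(W[m][:,2]).round(4),'rect',np.round(R[0],1),np.round(R[1],1),round(R[2],1),'mean',xy.mean(0).round(1))
E
```

```text
s0 ML 374 z [0.0134 0.0168 0.0188] circ [ 386.  -246.8] 32.9 rect [ 387.2 -246.9] [62.6 62.7] 34.7 mean [ 388.4 -248.6]
s0 MS 96 z [0.0087 0.0131 0.0151] circ [617.9 271.9] 20.9 rect [618.5 272.7] [39.5 39. ] 36.7 mean [618.6 270.7]
s0 T 589 z [0.0098 0.0133 0.0156] circ [ 620.6 -264.7] 43.0 rect [ 621.  -263.9] [43.9 78.2] 78.9 mean [ 624.8 -268. ]
s0 TW 405 z [0.0194 0.0234 0.0301] circ [473.1 -77.4] 41.6 rect [473.8 -77.8] [59.9 61.1] 56.5 mean [476.7 -81.3]
s0 jar 128 z [0.0519 0.0607 0.0624] circ [409.4 265.1] 24.5 rect [408.8 264.3] [44.9 43. ] 29.7 mean [410.8 260.8]
s0 carton 917 z [0.035  0.0393 0.041 ] circ [ 523.3 -439.8] 39.2 rect [ 522.6 -440.2] [46.5 68.6] 71.6 mean [ 525.7 -442.5]
s0 PL white 272 z 0.008 rect [650.1  86.8] [66.5 67.7] 33.1 mean [650.3  86.9]
s0 PL pad 757 z 0.0076 rect [650.5  84.9] [91.2 91.8] 3.2 mean [651.9  81.1]
s0 PS white 207 z 0.0079 rect [657.  -80.1] [44.3 46.8] 28.0 mean [656.8 -79.7]
s0 PS pad 1107 z 0.0076 rect [658.3 -81.6] [91.6 94.1] 2.3 mean [659.4 -84.8]
s0 PR white 261 z 0.0078 rect [468.8  97.8] [48.6 83.9] 73.6 mean [469.   96.7]
s
[... 871 characters left out ...]
39.7] 40.7 rect [ 519.6 -440.6] [53.1 66.8] 72.7 mean [ 519.3 -435.1]
d0 PL white 340 z 0.0092 rect [650.1  82.4] [68.2 69.6] 23.2 mean [649.6  84.4]
d0 PL pad 910 z 0.0089 rect [648.4  86.3] [92.1 95.9] 2.5 mean [647.5  89.3]
d0 PS white 119 z 0.0092 rect [657.1 -82.9] [46.  44.3] 9.8 mean [656.8 -82.5]
d0 PS pad 644 z 0.0088 rect [655.5 -81.4] [91.2 97.3] 2.9 mean [654.7 -77.1]
d0 PR white 461 z 0.0093 rect [468.6  92.7] [52.2 83.2] 76.1 mean [467.7  93.5]
d0 PR pad 1021 z 0.009 rect [467.8  94.6] [94.7 94. ] 77.3 mean [467.3  98.7]
d0 PQ white 1189 z 0.0091 rect [509.8 417.8] [66.8 67.5] 11.0 mean [509.4 418.8]
d0 PQ pad 2298 z 0.0089 rect [509.1 418.7] [90.7 94.1] 11.4 mean [508.2 422.3]
```

Both cameras agree to within about 5 mm and all sizes match. I chose the dark rings, not the yellow, teal or green ones. Next I plan the moves in tool axes.

```bash
cat > plan.py <<'E'
import numpy as np, sys
# waypoints: x,y,z mm, yaw deg (commanded); prints offset cm & turn from previous
def step(p,q):
    y=np.radians(p[3]);d=np.array(q[:3])-p[:3]
    ex=np.array([np.cos(y),np.sin(y)]);ey=np.array([np.sin(y),-np.cos(y)])
    return np.round([d[:2]@ex/10,d[:2]@ey/10,-d[2]/10],1),round(p[3]-q[3],1)
def run(start,pts):
    p=np.array(start,float)
    for q in pts:
        q=np.array(q,float);o,t=step(p,q)
        n=max(np.linalg.norm(o)/5,abs(t)/8.59);print(q.tolist(),'->',o.tolist(),t,'rows>=%.1f'%n);p=q
E
python3 - <<'E'
from plan import run
run((200,-645,405,-162.8),[(290,-445,330,-162.8),(384.5,-246.5,240,-162.8),(384.5,-246.5,182,-162.8),(384.5,-246.5,280,-162.8),
(520,-80,280,-162.8),(650,85,280,-162.8),(650,85,210,-162.8),(650,85,191,-162.8),(650,85,280,-162.8),
(630,-90,290,-177),(619.8,-264.5,260,-191),(619.8,-264.5,182,-191),(619.8,-264.5,280,-191),
(545,-85,280,-193.5),(469,94.5,280,-193.5),(469,94.5,210,-193.5),(469,94.5,191,-193.5),(469,94.5,290,-193.5),
(472.5,-77.5,260,-122.5),(472.5,-77.5,188,-122.5),(472.5,-77.5,280,-122.5),
(500,170,280,-122.5),(509.5,418.5,280,-79),(509.5,418.5,215,-79),(509.5,418.5,197,-79),(509.5,418.5,290,-79),
(617,272.5,260,-45),(617,272.5,182,-45),(617,272.5,280,-45),(640,90,280,-45),(657,-81.5,280,-45),(657,-81.5,210,-45),(657,-81.5,191,-45),(657,-81.5,290,-45)])
E
```

```text
[290.0, -445.0, 330.0, -162.8] -> [-14.5, 16.4, 7.5] 0.0 rows>=4.6
[384.5, -246.5, 240.0, -162.8] -> [-14.9, 16.2, 9.0] 0.0 rows>=4.8
[384.5, -246.5, 182.0, -162.8] -> [0.0, 0.0, 5.8] 0.0 rows>=1.2
[384.5, -246.5, 280.0, -162.8] -> [0.0, 0.0, -9.8] 0.0 rows>=2.0
[520.0, -80.0, 280.0, -162.8] -> [-17.9, 11.9, -0.0] 0.0 rows>=4.3
[650.0, 85.0, 280.0, -162.8] -> [-17.3, 11.9, -0.0] 0.0 rows>=4.2
[650.0, 85.0, 210.0, -162.8] -> [0.0, 0.0, 7.0] 0.0 rows>=1.4
[650.0, 85.0, 191.0, -162.8] -> [0.0, 0.0, 1.9] 0.0 rows>=0.4
[650.0, 85.0, 280.0, -162.8] -> [0.0, 0.0, -8.9] 0.0 rows>=1.8
[630.0, -90.0, 290.0, -177.0] -> [7.1, -16.1, -1.0] 14.2 rows>=3.5
[619.8, -264.5, 260.0, -191.0] -> [1.9, -17.4, 3.0] 14.0 rows>=3.6
[619.8, -264.5, 182.0, -191.0] -> [0.0, 0.0, 7.8] 0.0 rows>=1.6
[619.8, -264.5, 280.0, -191.0] -> [0.0, 0.0, -9.8] 0.0 rows>=2.0
[545.0, -85.0, 280.0, -193.5] -> [10.8, 16.2, -0.0] 2.5 rows>=3.9
[469.0, 94.5, 280.0, -193.5] -> [11.6, 15.7, -0.0] 0.0 rows>=3.9
[469.0, 94.5, 210.0, -193.5] -> [0.0, 0.0, 7.0] 0.0 rows>=1.4
[469.0, 94.5, 191.0, -193.5] -> [0.0, 0.0, 1.9] 0.0 rows>=0.4
[... 387 characters left out ...]
s>=5.1
[509.5, 418.5, 215.0, -79.0] -> [0.0, 0.0, 6.5] 0.0 rows>=1.3
[509.5, 418.5, 197.0, -79.0] -> [0.0, 0.0, 1.8] 0.0 rows>=0.4
[509.5, 418.5, 290.0, -79.0] -> [0.0, 0.0, -9.3] 0.0 rows>=1.9
[617.0, 272.5, 260.0, -45.0] -> [16.4, -7.8, 3.0] -34.0 rows>=4.0
[617.0, 272.5, 182.0, -45.0] -> [0.0, 0.0, 7.8] 0.0 rows>=1.6
[617.0, 272.5, 280.0, -45.0] -> [0.0, 0.0, -9.8] 0.0 rows>=2.0
[640.0, 90.0, 280.0, -45.0] -> [14.5, 11.3, -0.0] 0.0 rows>=3.7
[657.0, -81.5, 280.0, -45.0] -> [13.3, 10.9, -0.0] 0.0 rows>=3.4
[657.0, -81.5, 210.0, -45.0] -> [0.0, 0.0, 7.0] 0.0 rows>=1.4
[657.0, -81.5, 191.0, -45.0] -> [0.0, 0.0, 1.9] 0.0 rows>=0.4
[657.0, -81.5, 290.0, -45.0] -> [0.0, 0.0, -9.9] 0.0 rows>=2.0
```

send_rows(motion=[{"offset":[-14.5,16.4,7.5],"turn":0},{"offset":[-14.5,16.4,7.5],"turn":0},{"offset":[-14.5,16.4,7.5],"turn":0},{"offset":[-14.5,16.4,7.5],"turn":0},{"offset":[-14.5,16.4,7.5],"turn":0},{"offset":[-14.5,16.4,7.5],"turn":0},{"offset":[-14.5,16.4,7.5],"turn":0}], hand=1, squeeze=25)

```text
t: 0.85
eef_pos: [0.2903, -0.4447, 0.3299]
ee_rot: [-3.141, -0.0, -2.839]
force: [0.0, 0.4, -0.0]
width: 0.0878
```

send_rows(motion=[{"offset":[-14.9,16.2,9],"turn":0},{"offset":[-14.9,16.2,9],"turn":0},{"offset":[-14.9,16.2,9],"turn":0},{"offset":[-14.9,16.2,9],"turn":0},{"offset":[-14.9,16.2,9],"turn":0},{"offset":[-14.9,16.2,9],"turn":0},{"offset":[-14.9,16.2,9],"turn":0},{"offset":[-14.9,16.2,9],"turn":0}])

```text
t: 1.65
eef_pos: [0.3844, -0.2472, 0.2401]
ee_rot: [-3.141, 0.001, -2.842]
force: [0.1, -0.1, -0.2]
width: 0.0877
```

```bash
python3 - <<'E'
from h import *
g=cap('wrist','w1');s=get_state();print(s['q'].round(3),s['eef_pos'],s['ee_rot'])
W=cloud(g);k=(np.hypot(W[...,0]-.3845,W[...,1]+.2465)<.05)&(W[...,2]>.012)&(W[...,2]<.026)
xy=(W[k][:,:2]*1000).astype(np.float32);print(k.sum(),cv2.minEnclosingCircle(xy),xy.mean(0))
E
```

```text
[-0.139  0.185 -0.671  0.    -0.714 -1.133] [ 0.38414094 -0.24733875  0.24009894] [-3.14113873e+00  6.70340426e-04 -2.84245533e+00]
4623 ((384.4963684082031, -245.15206909179688), 31.94772720336914) [ 382.5696  -245.57419]
```

View pics/w1.png

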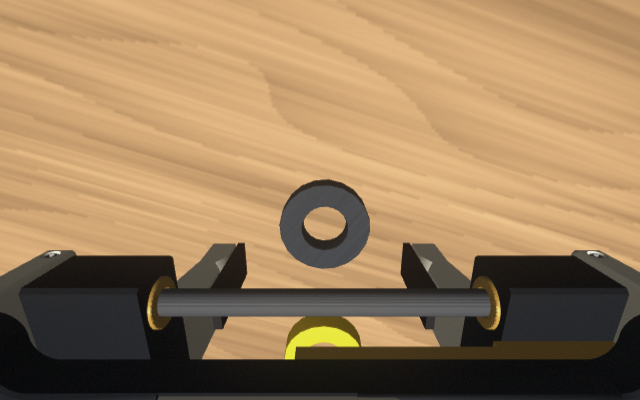

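The dark large ring is at (324,224), midway between the fingers. The yellow ring (323,338) lies behind. The wrist measurement agrees to 1.5 mm.

send_rows(motion=[{"offset":[0,0,3],"turn":0},{"offset":[0,0,4.8],"turn":0},{"offset":[0,0,5.8],"turn":0},{"offset":[0,0,5.8],"turn":0}])

```text
t: 2.1
eef_pos: [0.3836, -0.247, 0.1809]
ee_rot: [3.141, -0.002, -2.842]
force: [0.3, -0.7, 0.1]
width: 0.0874
```

send_rows(motion=[{"offset":[0,0,0],"turn":0},{"offset":[0,0,0],"turn":0},{"offset":[0,0,0],"turn":0},{"offset":[0,0,0],"turn":0},{"offset":[0,0,0],"turn":0},{"offset":[0,0,0],"turn":0},{"offset":[0,0,0],"turn":0}], hand=-1, squeeze=25)

```text
t: 2.8
eef_pos: [0.3845, -0.2462, 0.1823]
ee_rot: [-3.141, 0.001, -2.84]
force: [-1.2, 0.6, 7.9]
width: 0.0624
```

send_rows(motion=[{"offset":[0,0,-1],"turn":0},{"offset":[0,0,-3],"turn":0},{"offset":[0,0,-6],"turn":0},{"offset":[0,0,-9.8],"turn":0},{"offset":[0,0,-9.8],"turn":0}])

```text
t: 3.3
eef_pos: [0.3856, -0.2466, 0.2846]
ee_rot: [-3.137, 0.007, -2.84]
force: [0.6, 0.4, -2.0]
width: 0.063
```

send_rows(motion=[{"offset":[-17.9,11.9,0],"turn":0},{"offset":[-17.9,11.9,0],"turn":0},{"offset":[-17.9,11.9,0],"turn":0},{"offset":[-17.9,11.9,0],"turn":0},{"offset":[-17.9,11.9,0],"turn":0},{"offset":[-17.9,11.9,0],"turn":0},{"offset":[-17.9,11.9,0],"turn":0}])

```text
t: 4.0
eef_pos: [0.5192, -0.0794, 0.2792]
ee_rot: [3.141, -0.002, -2.84]
force: [0.4, 0.4, -1.6]
width: 0.0628
```

send_rows(motion=[{"offset":[-17.3,11.9,0],"turn":0},{"offset":[-17.3,11.9,0],"turn":0},{"offset":[-17.3,11.9,0],"turn":0},{"offset":[-17.3,11.9,0],"turn":0},{"offset":[-17.3,11.9,0],"turn":0},{"offset":[-17.3,11.9,0],"turn":0},{"offset":[-17.3,11.9,0],"turn":0},{"offset":[-17.3,11.9,0],"turn":0}])

```text
t: 4.8
eef_pos: [0.6489, 0.0838, 0.2797]
ee_rot: [3.142, -0.001, -2.842]
force: [-0.2, 0.0, -1.5]
width: 0.0627
```

send_rows(motion=[{"offset":[0,0,3],"turn":0},{"offset":[0,0,5.5],"turn":0},{"offset":[0,0,7],"turn":0},{"offset":[0,0,7.5],"turn":0},{"offset":[0,0,8],"turn":0},{"offset":[0,0,8],"turn":0},{"offset":[0,0,8],"turn":0}])

```text
t: 5.5
eef_pos: [0.6502, 0.0855, 0.2006]
ee_rot: [-3.142, 0.001, -2.841]
force: [-0.1, -0.3, -1.3]
width: 0.0626
```

```bash
python3 - <<'E'
from h import *
g=cap('wrist','w2');cap('scene','s2');s=get_state();print(s['q'].round(3),s['eef_pos'],s['ee_rot'],s['force'])
W=cloud(g);k=(np.hypot(W[...,0]-.65,W[...,1]-.085)<.05)&(W[...,2]>.022)&(W[...,2]<.06)&(g['frame'].max(-1)<110)
xy=(W[k][:,:2]*1000).astype(np.float32);print(k.sum(),cv2.minEnclosingCircle(xy),xy.mean(0),np.percentile(W[k][:,2],[5,50,95]))
E
```

```text
[ 0.428  0.511 -0.26   0.    -0.798 -1.698] [0.65017886 0.08554265 0.20060996] [ 3.14155214e+00  1.47650633e-03 -2.84055893e+00] [-0.09016934 -0.20216498 -1.32669067]
9341 ((640.0234375, 82.75830078125), 48.156925201416016) [640.36273  83.62283] [0.02568604 0.0352788  0.0554075 ]
```

View pics/w2.png

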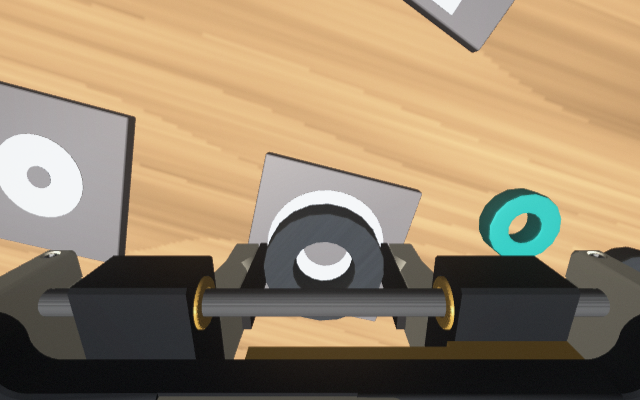

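Ring held level, white silhouette centred beneath it at about (324,255).

send_rows(motion=[{"offset":[0,0,0.5],"turn":0},{"offset":[0,0,0.9],"turn":0},{"offset":[0,0,0.9],"turn":0},{"offset":[0,0,0.9],"turn":0}])

```text
t: 6.0
eef_pos: [0.6498, 0.0854, 0.1904]
ee_rot: [-3.142, -0.0, -2.841]
force: [-0.6, 0.2, -1.2]
width: 0.0626
```

send_rows(motion=[{"offset":[0,0,0],"turn":0},{"offset":[0,0,0],"turn":0},{"offset":[0,0,0],"turn":0},{"offset":[0,0,0],"turn":0},{"offset":[0,0,0],"turn":0}], hand=1)

```text
t: 6.5
eef_pos: [0.6499, 0.0854, 0.1908]
ee_rot: [3.142, 0.0, -2.841]
force: [-0.4, -0.4, -0.3]
width: 0.087
```

send_rows(motion=[{"offset":[0,0,-1],"turn":0},{"offset":[0,0,-4],"turn":0},{"offset":[0,0,-8.9],"turn":0},{"offset":[0,0,-8.9],"turn":0}])

```text
t: 6.9
eef_pos: [0.6522, 0.086, 0.2877]
ee_rot: [-3.141, 0.011, -2.839]
force: [1.6, -0.4, 0.5]
width: 0.0874
```

send_rows(motion=[{"offset":[7.1,-16.1,-1],"turn":14.2},{"offset":[7.1,-16.1,-1],"turn":14.2},{"offset":[7.1,-16.1,-1],"turn":14.2},{"offset":[7.1,-16.1,-1],"turn":14.2},{"offset":[7.1,-16.1,-1],"turn":14.2},{"offset":[7.1,-16.1,-1],"turn":14.2},{"offset":[7.1,-16.1,-1],"turn":14.2}])

```text
t: 7.6
eef_pos: [0.6299, -0.0889, 0.29]
ee_rot: [3.141, 0.001, -3.088]
force: [-0.6, -0.7, -0.3]
width: 0.0878
```

send_rows(motion=[{"offset":[1.9,-17.4,3],"turn":14},{"offset":[1.9,-17.4,3],"turn":14},{"offset":[1.9,-17.4,3],"turn":14},{"offset":[1.9,-17.4,3],"turn":14},{"offset":[1.9,-17.4,3],"turn":14},{"offset":[1.9,-17.4,3],"turn":14},{"offset":[1.9,-17.4,3],"turn":14}])

```text
t: 8.3
eef_pos: [0.6205, -0.2628, 0.2598]
ee_rot: [3.141, 0.0, 2.952]
force: [0.6, 0.3, 0.0]
width: 0.0875
```

```bash
python3 - <<'E'
from h import *
g=cap('wrist','w3');s=get_state();print(s['t'],s['eef_pos'],s['ee_rot'])
W=cloud(g);k=(np.hypot(W[...,0]-.62,W[...,1]+.2645)<.05)&(W[...,2]>.009)&(W[...,2]<.018)
print(cv2.minAreaRect((W[k][:,:2]*1000).astype(np.float32)))
g=cap('side','d3');W=cloud(g);k=(np.hypot(W[...,0]-.65,W[...,1]-.085)<.05)&(W[...,2]>.02)&(W[...,2]<.034)
print(cv2.minEnclosingCircle((W[k][:,:2]*1000).astype(np.float32)),np.percentile(W[k][:,2],[5,50,95]))
E
```

```text
8.35 [ 0.62054339 -0.2626431   0.26000879] [3.14150764e+00 4.95363059e-04 2.95212465e+00]
((619.8536376953125, -262.6412353515625), (42.13180160522461, 76.08857727050781), 79.14364624023438)
((649.866455078125, 85.60810852050781), 33.375999450683594) [0.02128546 0.02643379 0.02847133]
```

View pics/w3.png

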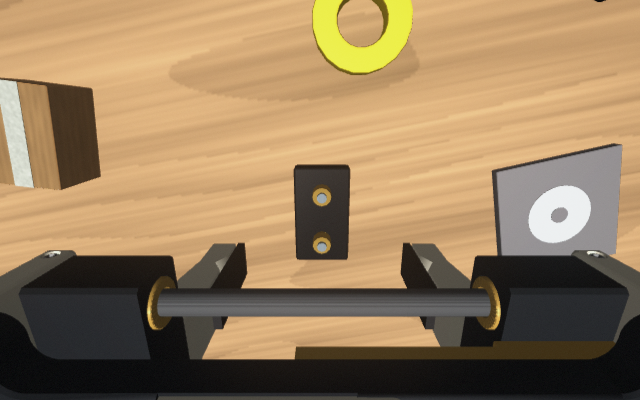

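The terminal at (322,212) is centred and aligned between the fingers. The large magnet sits at (650,86), on target.

send_rows(motion=[{"offset":[0,0,4],"turn":0},{"offset":[0,0,6.5],"turn":0},{"offset":[0,0,7.8],"turn":0},{"offset":[0,0,7.8],"turn":0}])

```text
t: 8.8
eef_pos: [0.6201, -0.2633, 0.1806]
ee_rot: [-3.141, -0.002, 2.952]
force: [-0.1, -1.1, 0.7]
width: 0.0879
```

send_rows(motion=[{"offset":[0,0,0],"turn":0},{"offset":[0,0,0],"turn":0},{"offset":[0,0,0],"turn":0},{"offset":[0,0,0],"turn":0},{"offset":[0,0,0],"turn":0},{"offset":[0,0,0],"turn":0},{"offset":[0,0,0],"turn":0},{"offset":[0,0,0],"turn":0}], hand=-1)

```text
t: 9.6
eef_pos: [0.62, -0.2642, 0.1818]
ee_rot: [-3.142, 0.0, 2.95]
force: [-0.7, 0.4, 1.7]
width: 0.0419
```

send_rows(motion=[{"offset":[0,0,-1],"turn":0},{"offset":[0,0,-3],"turn":0},{"offset":[0,0,-6],"turn":0},{"offset":[0,0,-9.8],"turn":0},{"offset":[0,0,-9.8],"turn":0}])

```text
t: 10.1
eef_pos: [0.6218, -0.2647, 0.2863]
ee_rot: [-3.141, 0.009, 2.951]
force: [1.8, -0.1, -0.8]
width: 0.0418
```

send_rows(motion=[{"offset":[10.8,16.2,0],"turn":2.5},{"offset":[10.8,16.2,0],"turn":2.5},{"offset":[10.8,16.2,0],"turn":2.5},{"offset":[10.8,16.2,0],"turn":2.5},{"offset":[10.8,16.2,0],"turn":2.5},{"offset":[10.8,16.2,0],"turn":2.5},{"offset":[10.8,16.2,0],"turn":2.5}])

```text
t: 10.8
eef_pos: [0.5451, -0.0849, 0.28]
ee_rot: [3.141, 0.001, 2.907]
force: [-0.7, -0.3, -0.5]
width: 0.0415
```

send_rows(motion=[{"offset":[11.6,15.7,0],"turn":0},{"offset":[11.6,15.7,0],"turn":0},{"offset":[11.6,15.7,0],"turn":0},{"offset":[11.6,15.7,0],"turn":0},{"offset":[11.6,15.7,0],"turn":0},{"offset":[11.6,15.7,0],"turn":0},{"offset":[11.6,15.7,0],"turn":0},{"offset":[11.6,15.7,0],"turn":0}])

```text
t: 11.6
eef_pos: [0.4691, 0.0938, 0.2795]
ee_rot: [-3.141, -0.0, 2.904]
force: [-0.4, 0.1, -0.9]
width: 0.0417
```

send_rows(motion=[{"offset":[0,0,3],"turn":0},{"offset":[0,0,5.5],"turn":0},{"offset":[0,0,7],"turn":0},{"offset":[0,0,7.5],"turn":0},{"offset":[0,0,8],"turn":0},{"offset":[0,0,8],"turn":0},{"offset":[0,0,8],"turn":0}])

```text
t: 12.3
eef_pos: [0.4689, 0.095, 0.2002]
ee_rot: [3.141, 0.001, 2.906]
force: [0.4, -0.1, -2.1]
width: 0.0413
```

```bash
python3 - <<'E'
from h import *
g=cap('wrist','w4');s=get_state();print(s['q'].round(3),s['eef_pos'],s['ee_rot'],s['force'])
E
```

```text
[ 0.613  0.282 -0.665  0.    -0.622 -2.419] [0.46887945 0.09517647 0.20037598] [3.14065555e+00 9.65633549e-04 2.90649471e+00] [ 0.56435191  0.35846814 -0.55644621]
```

View pics/w4.png

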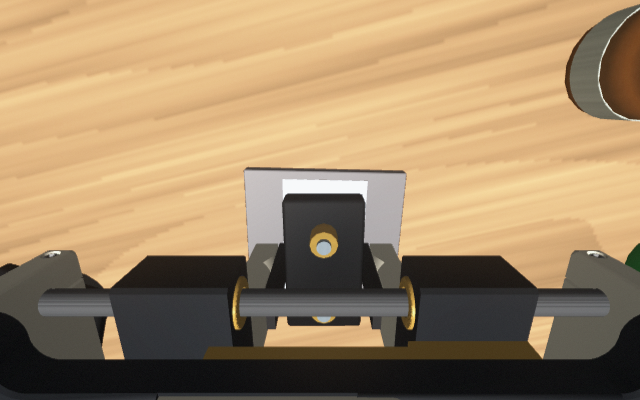

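The terminal (323,259) is held level and aligned over the white rectangle. I'll lower it.

send_rows(motion=[{"offset":[0,0,0.5],"turn":0},{"offset":[0,0,0.9],"turn":0},{"offset":[0,0,0.9],"turn":0},{"offset":[0,0,0.9],"turn":0}])

```text
t: 12.75
eef_pos: [0.4685, 0.0951, 0.1905]
ee_rot: [-3.141, -0.0, 2.907]
force: [-0.2, -0.2, -0.7]
width: 0.0419
```

send_rows(motion=[{"offset":[0,0,0],"turn":0},{"offset":[0,0,0],"turn":0},{"offset":[0,0,0],"turn":0},{"offset":[0,0,0],"turn":0},{"offset":[0,0,0],"turn":0}], hand=1)

```text
t: 13.25
eef_pos: [0.4685, 0.0951, 0.1907]
ee_rot: [3.141, 0.0, 2.907]
force: [-0.0, 0.2, -0.3]
width: 0.0764
```

send_rows(motion=[{"offset":[0,0,-1],"turn":0},{"offset":[0,0,-4],"turn":0},{"offset":[0,0,-9.9],"turn":0},{"offset":[0,0,-9.9],"turn":0},{"offset":[0,0,-9.9],"turn":0}])

```text
t: 13.75
eef_pos: [0.4691, 0.0954, 0.2925]
ee_rot: [3.137, 0.004, 2.907]
force: [0.3, -0.8, 0.2]
width: 0.0879
```

send_rows(motion=[{"offset":[-4.4,-16.6,0],"turn":-40},{"offset":[-4.4,-16.6,0],"turn":-40},{"offset":[-4.4,-16.6,0],"turn":-40},{"offset":[-4.4,-16.6,0],"turn":-40},{"offset":[-4.4,-16.6,0],"turn":-40},{"offset":[-4.4,-16.6,0],"turn":-40},{"offset":[-4.4,-16.6,0],"turn":-40}])

```text
t: 14.45
eef_pos: [0.4724, -0.0765, 0.289]
ee_rot: [3.141, -0.001, -2.682]
force: [0.0, -0.2, -0.4]
width: 0.0876
```

send_rows(motion=[{"offset":[0,0,3],"turn":-31},{"offset":[0,0,3],"turn":-31},{"offset":[0,0,3],"turn":-31},{"offset":[0,0,3],"turn":-31},{"offset":[0,0,3],"turn":-31},{"offset":[0,0,3],"turn":-31}])

```text
t: 15.05
eef_pos: [0.4727, -0.0759, 0.2596]
ee_rot: [3.141, -0.0, -2.141]
force: [-0.9, 0.4, 0.0]
width: 0.0875
```

```bash
python3 - <<'E'
from h import *
g=cap('wrist','w5');s=get_state();print(s['t'],s['eef_pos'],s['ee_rot'])
W=cloud(g);k=(np.hypot(W[...,0]-.4725,W[...,1]+.0775)<.05)&(W[...,2]>.02)&(W[...,2]<.036)
print(cv2.minAreaRect((W[k][:,:2]*1000).astype(np.float32)))
g=cap('side','d5');W=cloud(g);k=(np.hypot(W[...,0]-.469,W[...,1]-.0945)<.06)&(W[...,2]>.017)&(W[...,2]<.028)
print(cv2.minAreaRect((W[k][:,:2]*1000).astype(np.float32)),np.percentile(W[k][:,2],[5,50,95]))
E
```

```text
15.1 [ 0.47267849 -0.07600993  0.25959496] [ 3.14149499e+00  1.25786722e-05 -2.14066527e+00]
((471.6820983886719, -75.94420623779297), (59.42505645751953, 60.00421905517578), 57.26483917236328)
((467.4868469238281, 95.0096435546875), (45.087974548339844, 75.91104888916016), 76.68218231201172) [0.01854919 0.02261312 0.02508875]
```

View pics/w5.png

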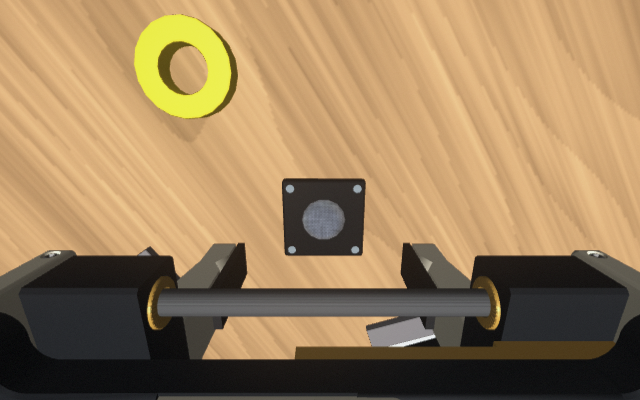

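The tweeter (324,217) is square between the fingers, and the terminal is down at (467.5,95), on target.

send_rows(motion=[{"offset":[0,0,4],"turn":0},{"offset":[0,0,6.2],"turn":0},{"offset":[0,0,7.2],"turn":0},{"offset":[0,0,7.2],"turn":0}])

```text
t: 15.55
eef_pos: [0.4723, -0.0766, 0.1867]
ee_rot: [3.14, -0.002, -2.139]
force: [0.3, -0.1, 0.2]
width: 0.0877
```

send_rows(motion=[{"offset":[0,0,0],"turn":0},{"offset":[0,0,0],"turn":0},{"offset":[0,0,0],"turn":0},{"offset":[0,0,0],"turn":0},{"offset":[0,0,0],"turn":0},{"offset":[0,0,0],"turn":0},{"offset":[0,0,0],"turn":0}], hand=-1)

```text
t: 16.25
eef_pos: [0.4729, -0.0765, 0.1883]
ee_rot: [-3.141, 0.001, -2.137]
force: [-1.9, 0.1, 6.7]
width: 0.0598
```

send_rows(motion=[{"offset":[0,0,-1],"turn":0},{"offset":[0,0,-3],"turn":0},{"offset":[0,0,-6],"turn":0},{"offset":[0,0,-9.2],"turn":0},{"offset":[0,0,-9.2],"turn":0}])

```text
t: 16.75
eef_pos: [0.4739, -0.0764, 0.284]
ee_rot: [-3.136, 0.005, -2.137]
force: [1.0, 0.4, -3.0]
width: 0.0596
```

send_rows(motion=[{"offset":[-22.4,11,0],"turn":0},{"offset":[-22.4,11,0],"turn":0},{"offset":[-22.4,11,0],"turn":0},{"offset":[-22.4,11,0],"turn":0},{"offset":[-22.4,11,0],"turn":0},{"offset":[-22.4,11,0],"turn":0},{"offset":[-22.4,11,0],"turn":0},{"offset":[-22.4,11,0],"turn":0}])

```text
t: 17.55
eef_pos: [0.4995, 0.1708, 0.279]
ee_rot: [3.141, -0.002, -2.138]
force: [-0.2, 0.1, -2.9]
width: 0.0595
```

send_rows(motion=[{"offset":[-21.5,12.6,0],"turn":-43.5},{"offset":[-21.5,12.6,0],"turn":-43.5},{"offset":[-21.5,12.6,0],"turn":-43.5},{"offset":[-21.5,12.6,0],"turn":-43.5},{"offset":[-21.5,12.6,0],"turn":-43.5},{"offset":[-21.5,12.6,0],"turn":-43.5},{"offset":[-21.5,12.6,0],"turn":-43.5},{"offset":[-21.5,12.6,0],"turn":-43.5}])

```text
t: 18.35
eef_pos: [0.5093, 0.4188, 0.2792]
ee_rot: [3.14, -0.001, -1.381]
force: [-0.5, -0.7, -3.3]
width: 0.0598
```

send_rows(motion=[{"offset":[0,0,3],"turn":0},{"offset":[0,0,5.5],"turn":0},{"offset":[0,0,7],"turn":0},{"offset":[0,0,7.3],"turn":0},{"offset":[0,0,7.3],"turn":0},{"offset":[0,0,7.3],"turn":0}])

```text
t: 18.95
eef_pos: [0.5097, 0.4207, 0.208]
ee_rot: [-3.14, 0.001, -1.378]
force: [0.6, -0.1, -3.1]
width: 0.0598
```

```bash
python3 - <<'E'
from h import *
g=cap('wrist','w6');s=get_state();print(s['q'].round(3),s['eef_pos'],s['ee_rot'],s['force'])
E
```

```text
[ 0.985  0.509 -0.242  0.    -0.818 -0.792] [0.50964891 0.42079016 0.20811762] [-3.13985637e+00  1.41550790e-03 -1.37830189e+00] [ 0.24077698  0.62216695 -3.05023477]
```

View pics/w6.png

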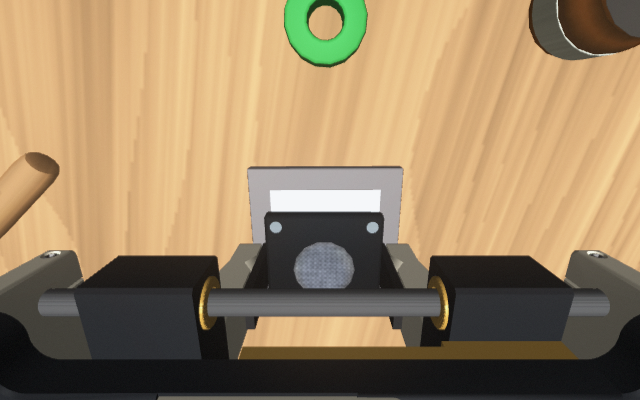

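The tweeter (324,255) is level and aligned over the white square. I'll lower it.

send_rows(motion=[{"offset":[0,0,0.5],"turn":0},{"offset":[0,0,1],"turn":0},{"offset":[0,0,1],"turn":0},{"offset":[0,0,1],"turn":0}])

```text
t: 19.4
eef_pos: [0.5091, 0.4205, 0.1965]
ee_rot: [3.141, -0.0, -1.378]
force: [-0.9, -0.2, -2.3]
width: 0.0598
```

send_rows(motion=[{"offset":[0,0,0],"turn":0},{"offset":[0,0,0],"turn":0},{"offset":[0,0,0],"turn":0},{"offset":[0,0,0],"turn":0},{"offset":[0,0,0],"turn":0},{"offset":[0,0,0],"turn":0}], hand=1)

```text
t: 20.0
eef_pos: [0.5092, 0.4205, 0.1967]
ee_rot: [-3.142, 0.0, -1.378]
force: [0.3, -0.3, 0.9]
width: 0.0871
```

send_rows(motion=[{"offset":[0,0,-1],"turn":0},{"offset":[0,0,-4],"turn":0},{"offset":[0,0,-9.3],"turn":0},{"offset":[0,0,-9.3],"turn":0},{"offset":[0,0,-9.3],"turn":0}])

```text
t: 20.5
eef_pos: [0.5095, 0.4209, 0.2927]
ee_rot: [-3.138, 0.003, -1.378]
force: [0.5, -0.8, -0.9]
width: 0.0879
```

send_rows(motion=[{"offset":[16.4,-7.8,3],"turn":-34},{"offset":[16.4,-7.8,3],"turn":-34},{"offset":[16.4,-7.8,3],"turn":-34},{"offset":[16.4,-7.8,3],"turn":-34},{"offset":[16.4,-7.8,3],"turn":-34},{"offset":[16.4,-7.8,3],"turn":-34},{"offset":[16.4,-7.8,3],"turn":-34}], hand=0.5)

```text
t: 21.2
eef_pos: [0.6168, 0.2747, 0.2592]
ee_rot: [3.141, 0.0, -0.786]
force: [-0.1, 0.7, 0.8]
width: 0.0655
```

```bash
python3 - <<'E'
from h import *
g=cap('wrist','w7');s=get_state();print(s['t'],s['eef_pos'],s['ee_rot'],s['width'])
W=cloud(g);k=(np.hypot(W[...,0]-.617,W[...,1]-.2725)<.032)&(W[...,2]>.009)&(W[...,2]<.02)
print(cv2.minEnclosingCircle((W[k][:,:2]*1000).astype(np.float32)))
g=cap('side','d7');W=cloud(g);k=(np.hypot(W[...,0]-.5095,W[...,1]-.4185)<.06)&(W[...,2]>.027)&(W[...,2]<.045)
print(cv2.minAreaRect((W[k][:,:2]*1000).astype(np.float32)),np.percentile(W[k][:,2],[5,50,95]))
E
```

```text
21.25 [0.61666062 0.27518659 0.25946025] [ 3.14125532e+00  1.29760341e-04 -7.85015625e-01] 0.06569408477727469
((616.8867797851562, 275.4853820800781), 20.847829818725586)
((508.204833984375, 418.607421875), (59.96166229248047, 61.105167388916016), 10.92936897277832) [0.02995639 0.03291    0.03943532]
```

View pics/w7.png

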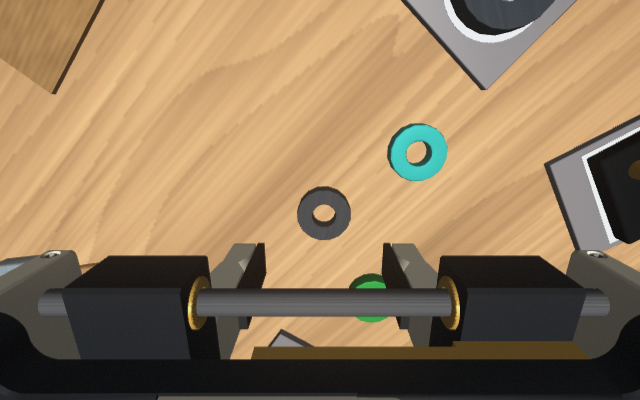

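The dark small ring (324,213) is centred between the fingers, clear of the teal (417,152) and green (372,298) rings. The tweeter is down at (508,418.6), on target.

send_rows(motion=[{"offset":[0,0,4],"turn":0},{"offset":[0,0,6.5],"turn":0},{"offset":[0,0,7.8],"turn":0},{"offset":[0,0,7.8],"turn":0}])

```text
t: 21.7
eef_pos: [0.6166, 0.2752, 0.1805]
ee_rot: [3.14, 0.0, -0.784]
force: [-0.6, 0.9, -1.0]
width: 0.0659
```

send_rows(motion=[{"offset":[0,0,0],"turn":0},{"offset":[0,0,0],"turn":0},{"offset":[0,0,0],"turn":0},{"offset":[0,0,0],"turn":0},{"offset":[0,0,0],"turn":0},{"offset":[0,0,0],"turn":0},{"offset":[0,0,0],"turn":0}], hand=-1)

```text
t: 22.4
eef_pos: [0.6173, 0.2746, 0.1825]
ee_rot: [-3.141, -0.0, -0.785]
force: [-1.8, 0.3, 5.7]
width: 0.0408
```

send_rows(motion=[{"offset":[0,0,-1],"turn":0},{"offset":[0,0,-3],"turn":0},{"offset":[0,0,-6],"turn":0},{"offset":[0,0,-9.8],"turn":0},{"offset":[0,0,-9.8],"turn":0},{"offset":[0,0,-9.8],"turn":0},{"offset":[0,0,-9.8],"turn":0}])

```text
t: 23.1
eef_pos: [0.6167, 0.2741, 0.2789]
ee_rot: [3.14, 0.001, -0.785]
force: [0.1, 0.1, -1.8]
width: 0.041
```

```bash
python3 - <<'E'
from h import *
from plan import run
s=get_state();e=s['eef_pos']*1000;print(e,s['width'],s['force'])
run((616.8,275,280,-45),[(640,90,280,-45),(657,-81.5,280,-45)])
E
```

```text
[616.67733284 274.09021053 278.93535537] 0.041048240692197965 [ 0.12766309  0.08706451 -1.76825545]
[640.0, 90.0, 280.0, -45.0] -> [14.7, 11.4, -0.0] 0.0 rows>=3.7
[657.0, -81.5, 280.0, -45.0] -> [13.3, 10.9, -0.0] 0.0 rows>=3.4
```

send_rows(motion=[{"offset":[14.7,11.4,0],"turn":0},{"offset":[14.7,11.4,0],"turn":0},{"offset":[14.7,11.4,0],"turn":0},{"offset":[14.7,11.4,0],"turn":0},{"offset":[14.7,11.4,0],"turn":0},{"offset":[14.7,11.4,0],"turn":0}])

```text
t: 23.7
eef_pos: [0.6404, 0.0886, 0.2784]
ee_rot: [3.14, 0.001, -0.787]
force: [0.3, -0.2, -0.8]
width: 0.0411
```

send_rows(motion=[{"offset":[13.3,10.9,0],"turn":0},{"offset":[13.3,10.9,0],"turn":0},{"offset":[13.3,10.9,0],"turn":0},{"offset":[13.3,10.9,0],"turn":0},{"offset":[13.3,10.9,0],"turn":0},{"offset":[13.3,10.9,0],"turn":0},{"offset":[13.3,10.9,0],"turn":0}])

```text
t: 24.4
eef_pos: [0.6577, -0.0797, 0.2792]
ee_rot: [3.141, 0.001, -0.783]
force: [-0.8, 0.4, -1.0]
width: 0.0413
```

send_rows(motion=[{"offset":[0,0,3],"turn":0},{"offset":[0,0,5.5],"turn":0},{"offset":[0,0,7],"turn":0},{"offset":[0,0,7.5],"turn":0},{"offset":[0,0,8],"turn":0},{"offset":[0,0,8],"turn":0},{"offset":[0,0,8],"turn":0}])

```text
t: 25.1
eef_pos: [0.6581, -0.0811, 0.2006]
ee_rot: [-3.141, -0.001, -0.785]
force: [-0.0, -0.7, -0.3]
width: 0.0406
```

```bash
python3 - <<'E'
from h import *
g=cap('wrist','w8');s=get_state();print(s['eef_pos'],s['ee_rot'],s['force'],s['width'])
E
```

```text
[ 0.65808631 -0.08112547  0.20073625] [-3.14031490e+00 -1.11920478e-03 -7.84595612e-01] [ 0.35886286  0.0432872  -1.16269464] 0.04056358404772484
```

View pics/w8.png

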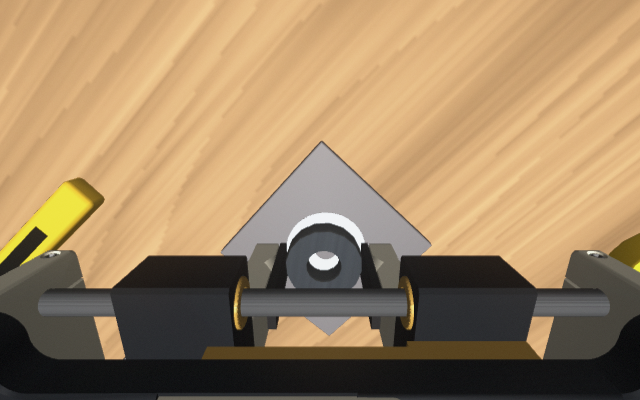

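The small ring (323,257) is level over its silhouette. The knife (55,225) is well clear of the fingers, so I'll lower, release and retreat.

send_rows(motion=[{"offset":[0,0,0.5],"turn":0},{"offset":[0,0,0.9],"turn":0},{"offset":[0,0,0.9],"turn":0},{"offset":[0,0,0.9],"turn":0}])

```text
t: 25.55
eef_pos: [0.6577, -0.0812, 0.1906]
ee_rot: [3.142, 0.0, -0.785]
force: [-0.1, -1.0, -0.7]
width: 0.0407
```

send_rows(motion=[{"offset":[0,0,0],"turn":0},{"offset":[0,0,0],"turn":0},{"offset":[0,0,0],"turn":0},{"offset":[0,0,0],"turn":0},{"offset":[0,0,0],"turn":0}], hand=0.7)

```text
t: 26.05
eef_pos: [0.6576, -0.0812, 0.1907]
ee_rot: [3.142, 0.0, -0.785]
force: [0.4, -0.0, 1.1]
width: 0.0729
```

send_rows(motion=[{"offset":[0,0,-1],"turn":0},{"offset":[0,0,-4],"turn":0},{"offset":[0,0,-9],"turn":0},{"offset":[0,0,-14],"turn":0},{"offset":[0,0,-18],"turn":0},{"offset":[0,0,-18],"turn":0},{"offset":[0,0,-18],"turn":0},{"offset":[0,0,-18],"turn":0}])

```text
t: 26.85
eef_pos: [0.6571, -0.0812, 0.3701]
ee_rot: [3.141, 0.001, -0.785]
force: [0.2, 0.4, -0.1]
width: 0.0747
```

```bash
python3 - <<'E'
from h import *
P={'ML':(.65,.085,.05,.022,.034),'MS':(.657,-.0815,.04,.017,.03),'T':(.469,.0945,.06,.017,.027),'TW':(.5095,.4185,.06,.027,.045),'jar':(.407,.2655,.05,.05,.07),'carton':(.521,-.44,.06,.032,.05)}
for n in('scene','side'):
    W=cloud(cap(n,n+'9'))
    for o,(x,y,r,lo,hi) in P.items():
        k=(np.hypot(W[...,0]-x,W[...,1]-y)<r)&(W[...,2]>lo)&(W[...,2]<hi)
        if k.sum()<8: print(n,o,'few');continue
        p=(W[k][:,:2]*1000).astype(np.float32);c,rr=cv2.minEnclosingCircle(p);R=cv2.minAreaRect(p)
        print(n,o,k.sum(),'circ',np.round(c,1),round(rr,1),'rect',np.round(R[0],1),np.round(R[1],1),round(R[2],1),'z',np.percentile(W[k][:,2],[50,95]).round(4))
cv2.imwrite('pics/fin.png',cv2.resize(cv2.imread('pics/side9.png')[150:,150:450],None,fx=2,fy=2))
E
```

```text
scene ML 242 circ [649.8  85.2] 34.1 rect [651.5  85. ] [64.3 63.2] 76.9 z [0.0254 0.0269]
scene MS 170 circ [657.8 -81.2] 21.2 rect [657.7 -81.8] [39.4 39.3] 26.0 z [0.0212 0.0228]
scene T 221 circ [471.3  90. ] 41.1 rect [470.1  93.5] [45.5 78.4] 77.9 z [0.0212 0.0239]
scene TW few
scene jar few
scene carton 915 circ [ 522.6 -440.6] 39.7 rect [ 522.7 -440.1] [46.3 68.4] 72.1 z [0.0394 0.0411]
side ML 284 circ [648.5  86.3] 32.9 rect [648.   86.3] [61.9 63. ] 27.5 z [0.0264 0.0287]
side MS 111 circ [654.2 -81.3] 23.3 rect [655.5 -79.9] [40.5 39.6] 72.6 z [0.0225 0.0246]
side T 363 circ [467.5  92.7] 42.8 rect [467.6  94.4] [45.6 76.2] 76.1 z [0.0226 0.025 ]
side TW 1023 circ [508.4 418.3] 41.1 rect [508.2 418.4] [60.  61.5] 10.8 z [0.0329 0.039 ]
side jar 417 circ [403.9 266.7] 24.6 rect [404.8 267.9] [45.6 46. ] 1.1 z [0.0625 0.0647]
side carton 180 circ [ 520.2 -439. ] 38.0 rect [ 520.4 -439.6] [50.6 69.9] 70.7 z [0.0405 0.0429]
```

View pics/fin.png

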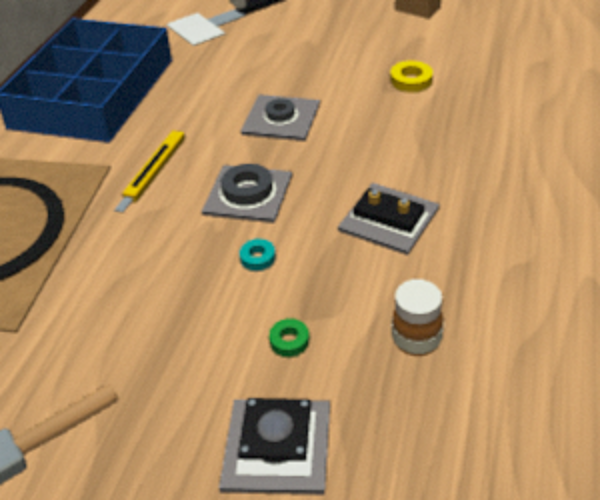

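All four parts lie flat on their own pads: small ring (281,110), large ring (247,184), terminal (389,208), tweeter (276,430). The jar, carton and look-alike rings have not moved, so I'm handing in.

```bash
python3 -c "
from station import *
print(job_done())"
```

```text
the job is handed in; nothing more can be done
None
```

I put all four parts on their matching pads, upright and released, and handed the job in at about 27 s. No verdict was reported.

**Positions:** in the last camera check each part measured within about 3 mm of its pad centre, against the 12 mm limit. The heights match parts resting on 8 mm pads.

**Alignment:** the terminal block and the tweeter are within about 2° of their silhouettes.

**Bystanders:** the carton measured within about 1 mm of its start in both views. The jar measured within about 2 mm in the side view. I never touched the yellow, teal or green rings, and in the last picture they looked unmoved.

**Gaps in the check:** in the last scene-camera view too few depth points came back on the tweeter and the jar, probably because the arm was in the way. Those two were confirmed only from the side camera. The two cameras' readings differ by up to about 4 mm.

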